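Zero the kitchen scale with the stylus, then open the safety-capped cleaner jug

ROBOT

A 6-joint arm with a two-finger parallel gripper is mounted at the origin on the work surface. World frame = base frame: x ahead of the robot, y to its left, z up, the work surface at z = 0. Lengths are in m, angles in rad, forces in N, time in s.
With the tool pointing down it reaches from about 0.35 to 0.975 m from the base axis. Payload 4.9 kg.
Tool frame: the origin (TCP) lies at the very end of the fingers, on their centre line; the grasp point (between the pads) lies 19 mm behind it (ctrl.grasp_offset is the distance from the TCP to the grasp point, in m); z points along the fingers, y is the line along which they close (so a half turn about z gives the same grasp; the last joint's range is limited). The gripper opens to 85 mm and grips with 20 to 120 N. Pads are 22 mm wide; open, the fingers measure 114 mm over their backs; the gripper's body (76 mm by 85 mm) begins 54 mm behind the grasp point. The pads swing forward as they close: fully open they stand 13 mm farther back than shut.
Start: joints at [1.11, 0.053, 1.613, -0, 1.476, -0.119], TCP at [0.209, 0.589, 0.231] pointing down, gripper open.
Joint ranges: [-3.01, 3.01], [-1.01, 2.22], [0.06, 2.58], [-1.02, 4.17], [0.09, 2.62], [-3.14, 3.14]. Speed limits (rad/s): [2.57, 2.57, 3.14, 3.14, 3.14, 3.14].

INTERFACE

Orientations are given as a rotation vector (axis times angle).
In Python, from station import ctrl, optics gives the robot as it stands.
- The arm moves only by the shell command python3 -m handwheel 'ROWS' [OPENING] [FORCE]. ROWS is JSON, a list of rows, each an object of numbers: "tx", "ty", "tz": the shift along the tool's x, y, z in mm; "roll": the turn about the tool's z in rad. A call has 1 to 12 rows; each row shifts and turns the commanded pose from where the row before left it, along the tool's axes as they then stand; what a row does not reach is not made up. A row lasts 1/12 s, in which the tool goes at most 41.7 mm and 7.16 degrees, less where a joint would pass 70% of its speed; a pose out of reach is approached as far as the arm can. A call with a gripper value outside its range is refused whole. OPENING is the finger opening in mm, from 0 to 85.4, set as the call begins (- or left out, the last holds). The fingers move at their own pace and stop on an object; FORCE is the grip in N (left out, the last holds). Time passes only in rows, so rows that do not move let the fingers close. It gives the time, the measured TCP pose, the force, the opening and the grip force at its end, in the units of the state.
- ctrl.get_obs(): the state, without advancing time (a new reading comes with each control period).
- optics.get_image(name): name is "scene" or "top" or "wrist"; returns (picture, depth): 384x512x3 uint8, red, green, blue; 384x512 float32, m along the optical axis (not along the pixel's ray), 0 where there is no reading.
- optics.camera_params(name): a dict with "mtx" (3x3 intrinsics, pixels), "extrinsics" (4x4, takes a point from camera to world coordinates); the wrist camera has in their place "tool_from_camera" (4x4, takes a point from camera to tool coordinates, whose origin is the TCP and whose axes are the flange's). Camera axes: x right, y down, z forward; pixel columns grow to the right and rows downward; lengths in m; the calibration is good to about 2 mm. A picture is of the moment at which its call begins: read the wrist's pose just before it. camera_params takes no time and is no camera call.
- ctrl.finish_job(): hands the job in; it is judged then, once.
The state is a dict: "t": time; "q": joint angles; "dq": joint speeds; "effort": joint torques, N m; "tool_pos": TCP position; "tool_rot": TCP orientation; "contact_force": force on the tool from outside, world axes, zero at the start; "wrist_torque": the same for the moment, N m; "opening": finger opening in m; "grip_force": force on a finger pad.
Only numpy, scipy, OpenCV 4.12 (cv2) and the standard library are available. Lean on these libraries where they do the work, as an engineer would, in place of code of your own. Each camera call takes 0.05 s, during which the arm holds its last target. There are 200 camera calls.

TASK

Get ready to weigh out oven cleaner: take the stylus from its wooden stand, use its tip to press the scale's recessed zero button fully down, and put the stylus back upright in its hole in the stand. Then open the cleaner jug: push its safety cap down, twist it counterclockwise (seen from above) until it is free, and lift it off. Finish while still gripping the cap, level and motionless about 5 cm straight above the open neck; do not let go of it, and leave the bowl and the other kitchen things where they stand.

Things in the scene. Friction and masses are not known exactly. Their poses are not given: they have to be found in the camera images.
- scale: Low kitchen scale fixed to the counter, 160 x 140 mm, 45 mm high, black foot, brushed steel top, with a steel bowl standing on it. Origin: centre of its underside, z up. The round well of the zero button is in its top at x = +55 mm, y = +30 mm of its own frame (at the end away from the robot, beside a flat black display).
- well (a point): Centre of the mouth of the zero button's well, level with the scale's top (45 mm above the counter). The well is a round hole 16 mm across; the white button in it is 13 mm across and its top lies 8 mm below the mouth.
- zero (a joint): Travel of the zero button in m: 0 up, 0.004 fully down. A spring needs 1 N at first and 5 N to be fully down. A finger does not fit in the well.
- stand: Fixed wooden block, 70 x 70 mm, 60 mm high, with one vertical round hole 16 mm across and 56 mm deep in the middle of its top. Origin: centre of its underside.
- seat (a point): Centre of the hole's mouth on top of the stand, 60 mm above the counter; the stylus's collar rests here on the wood.
- stylus: Loose stylus, about 50 g, upright in the stand. Steel pin 7 mm across, 50 mm long, pointing down; above it a round black collar 28 mm across, 5 mm thick; then a round black handle 16 mm across. Origin: centre of the collar's underside, where the pin begins; z points up along the handle, which spans z = 5 to 62 mm (good grip: z = 40 mm).
- stylus_tip (a point): Tip of the stylus's pin, 50 mm below the stylus's origin along its axis.
- jug: White plastic cleaner jug, 100 x 75 mm, in a steel bracket fixed to the counter: it neither moves nor turns. Shoulder up to 148 mm high, side handle at its +x end (to 90 mm from the axis, below 132 mm). Origin: centre of its underside, on the axis of neck and cap; z up.
- mouth (a point): Centre of the top of the jug's neck, 182 mm above the counter. The neck is 30 mm across, 40 mm over its lugs; a sprung round black sealing disc stands 8 to 10 mm above it.
- cap: Loose round grey ribbed cap on the jug, about 30 g, 56 mm across, 34 mm high; grip it across its diameter in any yaw, jaws reaching up to 28 mm below its top. Origin: centre of its lower rim, z up; closed it lies 160 mm above the jug's underside (top at 194 mm) and its x axis lies along the jug's.
- cap_top (a point): Centre of the cap's top, 34 mm above the cap's origin. Push-and-turn cap: closed, a 4.5 mm tooth blocks turning. Push it down 6 to 7.5 mm (7.5 = end stop; spring 6 N closed, 13.5 N at the stop), keep it down and turn it counterclockwise seen from above (clockwise is blocked). After more than 45 degrees (good: 60 to 85; not over 125) it is free and lifts straight off.
- bowl: Bystander: steel bowl 108 mm across and 45 mm high standing on the scale. Origin: centre of its underside.
- spice_jar: Bystander: glass jar 38 mm across, 85 mm high, beside the jug. Origin: centre of its underside.
- pepper_mill: Bystander: dark wooden pepper mill 48 mm across, 130 mm high. Origin: centre of its underside.
- mug: Bystander: white mug 76 mm across, 90 mm high. Origin: centre of its underside.
- oil_bottle: Bystander: green glass bottle 60 mm across, 190 mm high. Origin: centre of its underside.
- tin: Bystander: round food can with a pale label, 74 mm across, 105 mm high. Origin: centre of its underside.
- spoon: Bystander: spoon 160 mm long, lying on the counter in front of the stand.
Mind the look-alikes: they are no part of the job. What is shaped like the cap but green or purple is not meant.

How it is judged:
On the way, in this order (a step that is already met when the one before it is completed fails the run):
1. the zero button is pressed down at least 3 of its 4 mm by the stylus (value of joint zero above 0.003 m and contact force between stylus and zero above 0.5 N), for 0.05 s.
2. the stylus stands in its stand again, within 10 mm of its seat and upright, let go (distance between stylus and seat below 0.01 m and angle between stylus's own z axis and vertical below 0.15 rad and contact force between the fingers and stylus below 0.1 N), for 0.2 s.
3. the cap is pushed down at least 4 mm by the gripper (z of cap in the frame of jug below 0.156 m and contact force between the fingers and cap above 1 N), for 0.05 s.
4. the cap, still on the neck, is turned more than 40 degrees (angle between the x axis of cap and the x axis of jug, either way round above 0.7 rad and z of cap in the frame of jug below 0.167 m), for 0.05 s.
5. the cap is lifted off the neck (z of cap in the frame of jug above 0.19 m and contact force between the fingers and cap above 1 N), for 0.1 s.
At the end, for the whole second after the job is handed in: Gripper holds the cap still, level (14 deg), rim 15-120 mm above the neck top, within 25 mm of its axis, not touching the jug; stylus upright (8 deg) within 10 mm of its seat in the stand, let go; bowl within 30 mm, other bystanders within 40 mm of their start places (all of step 2 and z of cap in the frame of mouth between 0.015 and 0.12 m and horizontal distance between cap and mouth below 0.025 m and angle between cap's own z axis and vertical below 0.25 rad and linear speed of cap below 0.02 m/s and contact force between the fingers and cap above 1 N and contact force between cap and jug below 0.1 N and distance of bowl from where it was at the start of the episode below 0.03 m and distance of each of spice_jar, pepper_mill, mug, oil_bottle, tin, spoon from where it was at the start of the episode below 0.04 m); the arm keeps its last pose, push and grip.
It fails at once if the bowl is shifted more than 30 mm or another bystander more than 40 mm (distance of bowl from where it was at the start of the episode above 0.03 m or distance of any of spice_jar, pepper_mill, mug, oil_bottle, tin, spoon from where it was at the start of the episode above 0.04 m).
It also fails if it takes over 56 s, if anything falls off the work surface, if the arm or the gripper's body presses on something with over 40 N, if the wrist force passes 120 N, or if a joint passes its speed limit or range.

## Working session

There is one attempt and no reset: what is moved stays moved. The work goes in short steps, Python scripts to look and compute and a shell command to move; the robot and the scene stay as the last step left them, time stands still between calls to the robot, and variables do not carry over. Pictures are saved under pics/ and viewed, at most 10 in all, crops included, and the job is handed in when it is done.

```bash
mkdir -p pics; ls; cat > h.py <<'E'
import numpy as np, cv2, sys
from station import ctrl, optics
from scipy.spatial.transform import Rotation as R
def T():
    o=ctrl.get_obs(); M=np.eye(4); M[:3,:3]=R.from_rotvec(o["tool_rot"]).as_matrix(); M[:3,3]=o["tool_pos"]; return M
def snap(n):
    M=T(); p=optics.camera_params(n); im,d=optics.get_image(n)
    E=p["extrinsics"] if "extrinsics" in p else M@np.array(p["tool_from_camera"])
    return im,d,np.array(p["mtx"]),np.array(E)
def cloud(d,K,E):
    v,u=np.indices(d.shape); P=np.stack([(u-K[0,2])/K[0,0]*d,(v-K[1,2])/K[1,1]*d,d],-1)
    W=P@E[:3,:3].T+E[:3,3]; W[d<=0]=np.nan; return W
def save(f,im): cv2.imwrite(f,im[...,::-1])
E
python3 - <<'E'
from h import *
o=ctrl.get_obs(); print(o)
print(T().round(3), ctrl.grasp_offset)
for n in ("scene","top"):
    im,d,K,E=snap(n); np.savez(n+".npz",im=im,d=d,K=K,E=E); save(f"pics/{n}.png",im); print(n,K.round(1),E.round(3))
print(optics.camera_params("wrist"))
E
```

```text
pics
{'t': 0.0, 'q': array([ 1.11000215e+00,  5.33692842e-02,  1.61430577e+00,  1.79788093e-05,
        1.47598813e+00, -1.19020076e-01]), 'dq': array([-1.52060749e-03, -1.01697360e-03,  1.79101781e-06,  3.55444073e-04,
       -1.18647303e-04,  1.35543672e-03]), 'effort': array([-1.71230590e-04, -3.93691134e+01, -3.70174062e+01, -2.07357944e-04,
        7.12971363e-03, -7.77281429e-06]), 'tool_pos': array([0.20920153, 0.58828539, 0.23004828]), 'tool_rot': array([-0.53414723, -3.09523103,  0.00310803]), 'contact_force': array([ 0.61555862, -0.4423454 ,  0.170038  ]), 'wrist_torque': array([-0.02216342,  0.02382005,  0.01534135]), 'grip_force': 0.0, 'opening': 0.0855489703526583}
[[-0.942  0.335 -0.001  0.209]
 [ 0.335  0.942 -0.002  0.588]
 [ 0.    -0.002 -1.     0.23 ]
 [ 0.     0.     0.     1.   ]] 0.0187
scene [[456.3   0.  265. ]
 [  0.  456.3 195.7]
 [  0.    0.    1. ]] [[ 0.035  0.855 -0.518  1.272]
 [ 0.999 -0.034  0.011 -0.016]
 [-0.009 -0.518 -0.855  1.331]
 [ 0.     0.     0.     1.   ]]
top [[426.8   0.  257. ]
 [  0.  426.8 192.2]
 [  0.    0.    1. ]] [[ 3.500e-02 -9.750e-01  2.200e-01  2.370e-01]
 [-9.990e-01 -3.400e-02  8.000e-03  1.100e-02]
 [-1.000e-03 -2.210e-01 -9.750e-01  1.555e+00]
 [ 0.000e+00  0.000e+00  0.000e+00  1.000e+00]]
{'mtx': array([[331.36716088,   0.        , 255.46239366],
       [  0.        , 331.36716088, 191.37791781],
       [  0.        ,   0.        ,   1.        ]]), 'tool_from_camera': array([[ 3.78075758e-04, -9.64487329e-01, -2.64128850e-01,
         6.77728196e-02],
       [ 9.99999805e-01,  2.33339021e-04,  5.79350402e-04,
        -2.91770145e-05],
       [-4.97144555e-04, -2.64129017e-01,  9.64487229e-01,
        -1.42120331e-01],
       [ 0.00000000e+00,  0.00000000e+00,  0.00000000e+00,
         1.00000000e+00]])}
```

View pics/top.png

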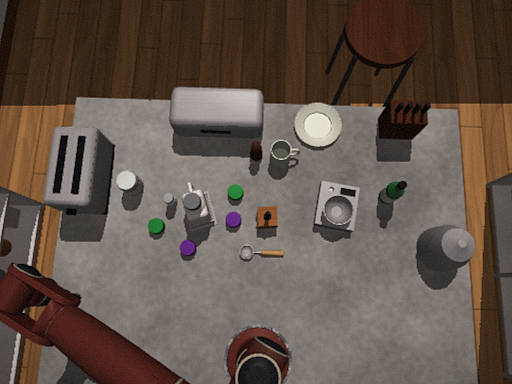

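View pics/scene.png

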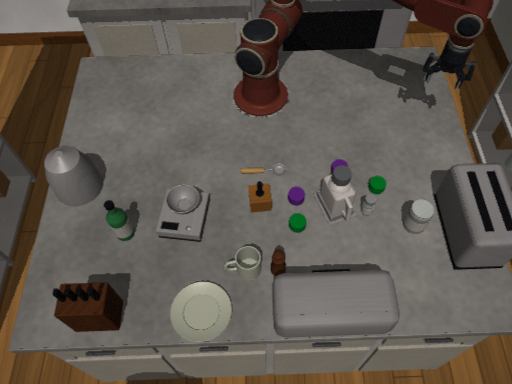

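The top view shows the stylus stand at (267,217), the scale at (338,206) with its display at (348,191) and well near (331,187), and the grey cap on the jug at (192,201). The spice jar is at (169,199). The scene view agrees: stylus (260,190), scale (184,214), cap (342,175).

```bash
python3 - <<'E'
from h import *
def clusters(n,box,lo,hi):
    z=np.load(n+".npz"); W=cloud(z["d"],z["K"],z["E"]); u0,u1,v0,v1=box
    S=W[v0:v1,u0:u1].reshape(-1,3); S=S[(S[:,2]>lo)&(S[:,2]<hi)]
    if len(S)>3:
        r=cv2.minAreaRect((S[:,:2]*1000).astype(np.float32))
        print(n,lo,hi,len(S),"mean",S.mean(0).round(4),"rect",np.round(r[0],1),np.round(r[1],1),round(r[2],1),"zmax",S[:,2].max().round(3),"zmed",np.median(S[:,2]).round(4))
    else: print(n,lo,hi,len(S))
for n,b in (("top",(250,285,200,235)),("scene",(240,280,175,215))):
    print("stylus");clusters(n,b,.05,.064);clusters(n,b,.075,.14)
for n,b in (("top",(310,365,175,240)),("scene",(150,215,180,245))):
    print("scale");clusters(n,b,.038,.052);clusters(n,b,.083,.1)
for n,b in (("top",(178,222,180,232)),("scene",(310,360,160,225))):
    print("cap");clusters(n,b,.188,.21);clusters(n,b,.165,.185);clusters(n,b,.1,.145)
for n,b in (("top",(160,182,188,215)),("scene",(355,378,185,218))):
    print("spice");clusters(n,b,.06,.1)
im=np.load("top.npz")["im"]; a=cv2.resize(im[175:240,155:365],None,fx=3.8,fy=3.8,interpolation=cv2.INTER_CUBIC); save("pics/c1.png",a)
E
```

```text
stylus
top 0.05 0.064 326 mean [ 0.4874 -0.0165  0.0586] rect [489.2 -16.5] [71.1 69. ] 3.6 zmax 0.064 zmed 0.0587
top 0.075 0.14 25 mean [ 0.4868 -0.016   0.1135] rect [488.1 -15.6] [14.7 13.3] 50.6 zmax 0.125 zmed 0.1197
stylus
scene 0.05 0.064 346 mean [ 0.4951 -0.0192  0.0585] rect [490.4 -19.3] [73.5 69.8] 4.3 zmax 0.064 zmed 0.0587
scene 0.075 0.14 53 mean [ 0.4932 -0.0183  0.1035] rect [490.5 -18. ] [13.1 18.3] 83.6 zmax 0.124 zmed 0.1045
scale
top 0.038 0.052 1063 mean [ 0.5447 -0.2643  0.0448] rect [ 539.7 -267.4] [140.3 161.5] 81.2 zmax 0.052 zmed 0.0447
top 0.083 0.1 137 mean [ 0.5209 -0.2679  0.0884] rect [ 516.5 -262.6] [101.8 104. ] 89.9 zmax 0.098 zmed 0.0881
scale
scene 0.038 0.052 1346 mean [ 0.5618 -0.2675  0.0445] rect [ 541.3 -270.6] [142.9 163.1] 81.4 zmax 0.052 zmed 0.0444
scene 0.083 0.1 168 mean [ 0.5082 -0.2688  0.0879] rect [ 516.8 -265.8] [106.3 105.1] 20.4 zmax 0.096 zmed 0.0878
cap
top 0.188 0.21 216 mean [0.5084 0.2343 0.1934] rect [509.  234.1] [53.1 54.7] 66.5 zmax 0.201 zmed 0.1935
top 0.165 0.185 25 mean [0.4918 0.2213 0.1755] rect [495.5 221.7] [20.1 53. ] 44.1 zmax 0.185 zmed 0.1764
top 0.1 0.145 409 mean [0.5026 0.2268 0.1278] rect [523.8 239. ] [133.6  75.5] 18.3 zmax 0.144 zmed 0.1277
cap
scene 0.188 0.21 232 mean [0.511  0.2305 0.1928] rect [510.7 230.8] [53.  54.6] 49.6 zmax 0.199 zmed 0.1927
scene 0.165 0.185 63 mean [0.5302 0.224  0.1752] rect [526.1 225.1] [54.5 25.5] 69.0 zmax 0.185 zmed 0.1745
scene 0.1 0.145 567 mean [0.5369 0.2277 0.1258] rect [528.3 235.4] [134.7  73.6] 20.1 zmax 0.145 zmed 0.1266
spice
top 0.06 0.1 88 mean [0.5361 0.3339 0.082 ] rect [537.6 335.4] [33.2 32.7] 53.5 zmax 0.092 zmed 0.0831
spice
scene 0.06 0.1 117 mean [0.5421 0.3313 0.0801] rect [539.1 333.5] [34.5 36.2] 41.9 zmax 0.09 zmed 0.0826
```

View pics/c1.png

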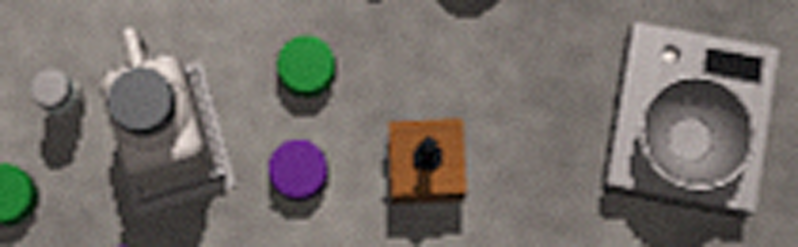

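The crop shows the well as a white dot at (669,54), the display to its right, the stylus at (428,155), and the cap at (140,100). The clouds from the two cameras agree to 2–4 mm. Next I align the tool with the world axes (tool x = −X, y = +Y, z down) and fly to the stand.

```bash
python3 -m handwheel '[{"roll":-0.114,"tz":-10},{"roll":-0.114,"tz":-10},{"roll":-0.114},{"tx":-14,"ty":-34},{"tx":-14,"ty":-34},{"tx":-14,"ty":-34},{"tx":-14,"ty":-34},{"tx":-14,"ty":-34},{"tx":-14,"ty":-34},{"tx":-14,"ty":-34},{"tx":-14,"ty":-34},{"tx":-14,"ty":-34}]' 60
python3 -m handwheel '[{"tx":-14,"ty":-34},{"tx":-14,"ty":-34},{"tx":-14,"ty":-34},{"tx":-14,"ty":-34},{"tx":-14,"ty":-34},{"tx":-14,"ty":-34},{"tx":-14,"ty":-34},{"tx":-14,"ty":-34},{"tx":-14,"ty":-34},{},{},{}]'
python3 - <<'E'
from h import *
print(T().round(4), ctrl.get_obs()["q"].round(3))
im,d,K,E=snap("wrist"); np.savez("w1.npz",im=im,d=d,K=K,E=E); save("pics/w1.png",im)
E
```

```text
[[-9.421e-01  3.352e-01 -8.000e-04  2.093e-01]
 [ 3.352e-01  9.421e-01 -1.700e-03  5.883e-01]
 [ 2.000e-04 -1.900e-03 -1.000e+00  2.302e-01]
 [ 0.000e+00  0.000e+00  0.000e+00  1.000e+00]] [ 1.11   0.053  1.614 -0.     1.476 -0.119]$[0]: bad value
$[0]: bad value
```

View pics/w1.png

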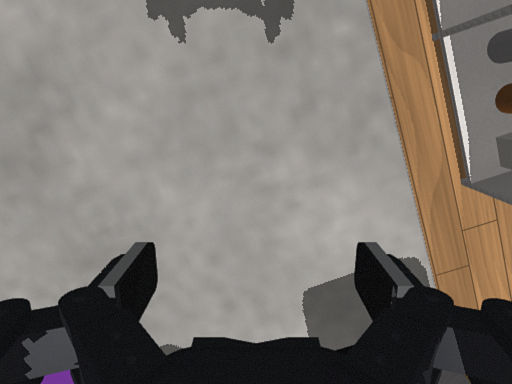

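The wrist view shows the fingers at left and right, around rows 250–300, with the image bottom pointing towards −tool x. The move was refused, so nothing moved. I'll try again with every key given.

```bash
python3 -m handwheel '[{"tx":0,"ty":0,"tz":-10,"roll":-0.114},{"tx":0,"ty":0,"tz":-10,"roll":-0.114},{"tx":0,"ty":0,"tz":0,"roll":-0.114},{"tx":-14,"ty":-34,"tz":0,"roll":0},{"tx":-14,"ty":-34,"tz":0,"roll":0},{"tx":-14,"ty":-34,"tz":0,"roll":0},{"tx":-14,"ty":-34,"tz":0,"roll":0},{"tx":-14,"ty":-34,"tz":0,"roll":0},{"tx":-14,"ty":-34,"tz":0,"roll":0}]' 60
```

```text
t: 0.9
tool_pos: [0.2936, 0.3831, 0.2509]
tool_rot: [0.001, -3.141, 0.001]
contact_force: [1.1, -1.2, -0.2]
opening: 0.0599
grip_force: 0.0
```

```bash
python3 -m handwheel '[{"tx":-14,"ty":-34,"tz":0,"roll":0},{"tx":-14,"ty":-34,"tz":0,"roll":0},{"tx":-14,"ty":-34,"tz":0,"roll":0},{"tx":-14,"ty":-34,"tz":0,"roll":0},{"tx":-14,"ty":-34,"tz":0,"roll":0},{"tx":-14,"ty":-34,"tz":0,"roll":0},{"tx":-14,"ty":-34,"tz":0,"roll":0},{"tx":-14,"ty":-34,"tz":0,"roll":0},{"tx":-14,"ty":-34,"tz":0,"roll":0},{"tx":-14,"ty":-34,"tz":0,"roll":0},{"tx":-14,"ty":-34,"tz":0,"roll":0},{"tx":-14,"ty":-27,"tz":0,"roll":0}]'
python3 -m handwheel '[{"tx":0,"ty":0,"tz":0,"roll":0},{"tx":0,"ty":0,"tz":0,"roll":0}]'
python3 - <<'E'
from h import *
print(T().round(4), ctrl.get_obs()["q"].round(3))
im,d,K,E=snap("wrist"); np.savez("w2.npz",im=im,d=d,K=K,E=E); save("pics/w2.png",im)
E
```

```text
t: 1.9
tool_pos: [0.4618, -0.0186, 0.2511]
tool_rot: [0.002, 3.142, -0.001]
contact_force: [0.7, 0.3, -0.0]
opening: 0.0597
grip_force: 0.0
t: 2.07
tool_pos: [0.4616, -0.0172, 0.2508]
tool_rot: [-0.004, -3.14, -0.001]
contact_force: [-0.4, -0.5, -0.4]
opening: 0.0595
grip_force: 0.0
[[-1.000e+00  2.800e-03 -1.400e-03  4.616e-01]
 [ 2.800e-03  1.000e+00  6.000e-04 -1.720e-02]
 [ 1.400e-03  6.000e-04 -1.000e+00  2.508e-01]
 [ 0.000e+00  0.000e+00  0.000e+00  1.000e+00]] [-0.199 -0.364  1.952  0.     1.555 -1.767]
```

View pics/w2.png

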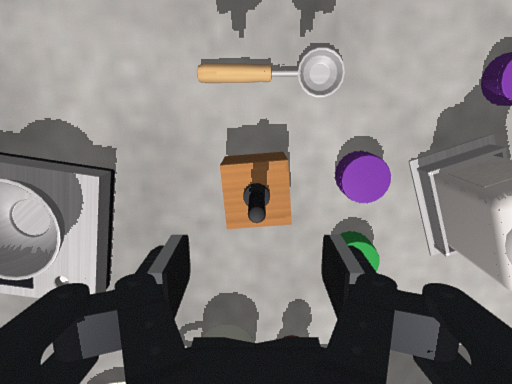

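The wrist view shows the stylus top at about (257,213) and its collar at about (257,195) on the wooden stand. The button well is at (62,281), beside the scale's far edge.

```bash
cat >> h.py <<'E'
def fit(f,box,lo,hi):
    z=np.load(f) if isinstance(f,str) else f; W=cloud(z["d"],z["K"],z["E"]); u0,u1,v0,v1=box
    S=W[v0:v1,u0:u1].reshape(-1,3); S=S[(S[:,2]>lo)&(S[:,2]<hi)]
    r=cv2.minAreaRect((S[:,:2]*1000).astype(np.float32)); c=cv2.minEnclosingCircle((S[:,:2]*1000).astype(np.float32))
    print(lo,hi,len(S),"mean",S.mean(0).round(4),"rect",np.round(r[0],1),np.round(r[1],1),round(r[2],1),"circ",np.round(c[0],1),round(c[1],1),"zmed",np.median(S[:,2]).round(4))
E
python3 - <<'E'
from h import *
fit("w2.npz",(215,300,145,235),.052,.0625);fit("w2.npz",(235,280,170,230),.063,.068);fit("w2.npz",(235,280,170,230),.118,.13);fit("w2.npz",(235,280,170,230),.075,.13)
z=np.load("w2.npz"); K,E=z["K"],z["E"]; im=z["im"]
def ray(u,v,h,K=K,E=E):
    r=E[:3,:3]@np.array([(u-K[0,2])/K[0,0],(v-K[1,2])/K[1,1],1]); return (E[:3,3]+r*(h-E[2,3])/r[2]).round(4)
print(ray(62,281,.04))
t=np.load("top.npz"); print(ray(155+669/3.8-.5,175+54/3.8-.5,.039,t["K"],t["E"]))
E
```

```text
0.052 0.0625 3634 mean [ 0.4857 -0.016   0.0595] rect [489.1 -15.9] [70.5 70.1] 4.5 circ [488.8 -16. ] 49.1 zmed 0.0596
0.063 0.068 266 mean [ 0.4848 -0.0159  0.0646] rect [486.8 -15.6] [25.9 23.5] 89.5 circ [488.7 -15.9] 13.7 zmed 0.0646
0.118 0.13 244 mean [ 0.4882 -0.016   0.1213] rect [488.3 -15.8] [14.8 14.9] 89.8 circ [488.4 -15.9] 7.7 zmed 0.1215
0.075 0.13 454 mean [ 0.4857 -0.016   0.1105] rect [488.3 -16. ] [15.1 15. ] 44.3 circ [488.6 -16. ] 7.9 zmed 0.1199
[ 0.6003 -0.2474  0.04  ]
[ 0.6015 -0.2437  0.039 ]
```

Stylus measured at (0.4887, −0.0160), with its top at 0.1215 and the collar top at 0.065, so all heights match. Now I approach and descend.

```bash
python3 -m handwheel '[{"tx":-14,"ty":1,"tz":0,"roll":0},{"tx":-13,"ty":0,"tz":0,"roll":0},{"tx":0,"ty":0,"tz":30,"roll":0},{"tx":0,"ty":0,"tz":30,"roll":0},{"tx":0,"ty":0,"tz":30,"roll":0},{"tx":0,"ty":0,"tz":15,"roll":0},{"tx":0,"ty":0,"tz":0,"roll":0},{"tx":0,"ty":0,"tz":0,"roll":0}]' 50
python3 - <<'E'
from h import *
print(T().round(4))
E
```

```text
t: 2.78
tool_pos: [0.4877, -0.0138, 0.1457]
tool_rot: [0.003, -3.14, -0.001]
contact_force: [0.1, 1.0, 0.9]
opening: 0.05
grip_force: 0.0
[[-1.000e+00 -2.100e-03 -1.900e-03  4.877e-01]
 [-2.100e-03  1.000e+00  5.000e-04 -1.380e-02]
 [ 1.900e-03  5.000e-04 -1.000e+00  1.457e-01]
 [ 0.000e+00  0.000e+00  0.000e+00  1.000e+00]]
```

```bash
python3 -m handwheel '[{"tx":-1,"ty":-1,"tz":25,"roll":0},{"tx":0,"ty":0,"tz":25,"roll":0},{"tx":0,"ty":0,"tz":14,"roll":0},{"tx":0,"ty":0,"tz":0,"roll":0},{"tx":0,"ty":0,"tz":0,"roll":0},{"tx":0,"ty":0,"tz":0,"roll":0}]' 50
python3 -m handwheel '[{"tx":0,"ty":0,"tz":0,"roll":0}]'
```

```text
t: 3.28
tool_pos: [0.4914, -0.0161, 0.0849]
tool_rot: [-0.001, 3.137, -0.001]
contact_force: [0.2, -0.4, 0.9]
opening: 0.0504
grip_force: 0.0
t: 3.37
tool_pos: [0.4914, -0.0163, 0.0849]
tool_rot: [-0.001, 3.137, -0.001]
contact_force: [0.3, -0.6, 0.3]
opening: 0.0502
grip_force: 0.0
```

```bash
python3 -m handwheel '[{"tx":2.5,"ty":0,"tz":4,"roll":0},{"tx":0,"ty":0,"tz":0,"roll":0}]'
python3 -m handwheel '[{"tx":0,"ty":0,"tz":0,"roll":0},{"tx":0,"ty":0,"tz":0,"roll":0},{"tx":0,"ty":0,"tz":0,"roll":0},{"tx":0,"ty":0,"tz":0,"roll":0},{"tx":0,"ty":0,"tz":0,"roll":0},{"tx":0,"ty":0,"tz":0,"roll":0},{"tx":0,"ty":0,"tz":0,"roll":0},{"tx":0,"ty":0,"tz":0,"roll":0}]' 0 60
```

```text
t: 3.53
tool_pos: [0.4871, -0.0161, 0.0788]
tool_rot: [-0.0, 3.141, -0.0]
contact_force: [0.2, -0.2, -1.6]
opening: 0.0498
grip_force: 0.0
t: 4.2
tool_pos: [0.4873, -0.0162, 0.0785]
tool_rot: [-0.0, 3.141, -0.0]
contact_force: [-0.7, 0.6, 1.3]
opening: 0.0143
grip_force: 58.4
```

Gripped. Next I lift and fly to just beyond the well to look at it with the wrist camera.

```bash
python3 -m handwheel '[{"tx":0,"ty":0,"tz":-20,"roll":0},{"tx":0,"ty":0,"tz":-35,"roll":0},{"tx":0,"ty":0,"tz":-35,"roll":0},{"tx":0,"ty":0,"tz":-30,"roll":0},{"tx":-17,"ty":-29,"tz":0,"roll":0},{"tx":-17,"ty":-29,"tz":0,"roll":0},{"tx":-17,"ty":-29,"tz":0,"roll":0},{"tx":-17,"ty":-29,"tz":0,"roll":0},{"tx":-17,"ty":-29,"tz":0,"roll":0},{"tx":-17,"ty":-29,"tz":0,"roll":0},{"tx":-17,"ty":-29,"tz":0,"roll":0},{"tx":-17,"ty":-28,"tz":0,"roll":0}]'
python3 -m handwheel '[{"tx":-17,"ty":0,"tz":0,"roll":0},{"tx":0,"ty":0,"tz":0,"roll":0},{"tx":0,"ty":0,"tz":0,"roll":0},{"tx":0,"ty":0,"tz":0,"roll":0}]'
python3 - <<'E'
from h import *
print(T().round(4))
im,d,K,E=snap("wrist"); np.savez("w3.npz",im=im,d=d,K=K,E=E); save("pics/w3.png",im)
E
```

```text
t: 5.2
tool_pos: [0.6234, -0.2486, 0.1973]
tool_rot: [-0.0, -3.14, -0.001]
contact_force: [0.4, 0.4, 0.0]
opening: 0.0143
grip_force: 58.5
t: 5.53
tool_pos: [0.6394, -0.2464, 0.1975]
tool_rot: [0.001, -3.14, -0.001]
contact_force: [0.4, 0.7, -1.0]
opening: 0.0143
grip_force: 58.6
[[-1.000e+00 -8.000e-04 -1.600e-03  6.394e-01]
 [-8.000e-04  1.000e+00  8.000e-04 -2.464e-01]
 [ 1.600e-03  8.000e-04 -1.000e+00  1.975e-01]
 [ 0.000e+00  0.000e+00  0.000e+00  1.000e+00]]
```

View pics/w3.png

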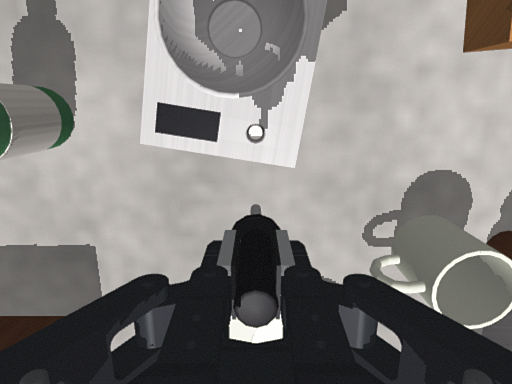

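The well is centred near (255,132), and the stylus tip shows below the collar at (256,207). I'll locate both precisely from the same image.

```bash
python3 - <<'E'
from h import *
z=np.load("w3.npz"); W=cloud(z["d"],z["K"],z["E"]); K,E=z["K"],z["E"]
fit("w3.npz",(242,270,118,147),.030,.0425)
fit("w3.npz",(140,330,90,170),.043,.048)
g=cv2.cvtColor(z["im"],cv2.COLOR_RGB2GRAY)
print(g[120:146:1,242:270:2])
for v in range(202,218,2): print(v,g[v,246:268].tolist(), W[v,256].round(4))
Ei=np.linalg.inv(E)
def proj(p): c=Ei[:3,:3]@p+Ei[:3,3]; return (K@c/c[2])[:2].round(1)
M=T(); 
for dx in(0,.0015): print("tip pred",proj(np.array([.6394+dx,-.2464,.1975-.0785+.06-.05])))
print("well pred",proj(np.array([.600,-.2474,.045])))
E
```

```text
0.03 0.0425 193 mean [ 0.5997 -0.246   0.0366] rect [ 599.9 -245.8] [14.4 15.3] 45.7 circ [ 598.9 -246.1] 8.2 zmed 0.0365
0.043 0.048 9913 mean [ 0.591  -0.2717  0.0447] rect [ 585.7 -274.4] [140.5  68. ] 81.3 circ [ 585.4 -274.4] 77.6 zmed 0.0447
[[228 225 225 227 224 223 222 227 220 111 118 120 115 236]
 [229 228 228 230 227 226 223 228 225 114 120 120 112 237]
 [228 228 229 231 230 227 227 230 228 115 121 118 115 237]
 [230 228 227 231 231 217 211 209 219 116 120 119 114 238]
 [229 228 229 234 214 152 146 137 148 102 120 121 117 238]
 [229 228 229 235 116 120 164 187 119  73 114 118 115 241]
 [230 228 231 202  73 231 255 255 202  90  93 120 117 240]
 [230 231 232 141 156 255 255 255 255 191  53 118 116 239]
 [230 231 228  68 255 255 252 252 255 255  28 110 149 236]
 [230 230 200  50 255 253 252 252 252 255  72 124 240 236]
 [231 231 182  94 255 252 252 252 252 255 111 122 238 235]
 [230 232 158 113 255 252 252 252 252 255 132 143 236 233]
 [230 233 151 116 255 252 252 252 252 255 141 138 237 233]
 [230 234 152 112 255 253 253 253 252 255 164 131 237 233]
 [231 232 152  65 199 255 
[... 1121 characters left out ...]
 191, 193, 169, 86, 81, 87, 93, 91, 93, 93, 90, 85, 117, 193, 191, 187, 185, 185, 185, 183] [ 0.6379 -0.2455  0.1382]
210 [188, 189, 191, 188, 143, 84, 84, 90, 89, 91, 94, 94, 89, 83, 97, 194, 190, 187, 186, 185, 186, 182] [ 0.6377 -0.2455  0.1426]
212 [187, 189, 193, 191, 141, 86, 86, 93, 97, 96, 95, 95, 93, 89, 97, 168, 191, 190, 188, 188, 186, 185] [ 0.6379 -0.2456  0.146 ]
214 [181, 184, 186, 185, 137, 70, 65, 54, 55, 55, 40, 39, 26, 27, 47, 125, 187, 193, 188, 193, 188, 187] [ 0.6273 -0.2457  0.1804]
216 [24, 11, 12, 8, 13, 16, 16, 20, 22, 18, 18, 13, 22, 21, 10, 12, 20, 37, 43, 80, 147, 184] [ 0.6276 -0.2457  0.1825]
tip pred [254.7 205.9]
tip pred [254.7 208.1]
well pred [253.7 134.2]
```

Tip at (0.6413, −0.2455, 0.129) and vertical. Well at (0.5993, −0.246). I move back 42 mm, descend most of the way, and check again.

```bash
python3 -m handwheel '[{"tx":14,"ty":0,"tz":0,"roll":0},{"tx":14,"ty":0,"tz":0,"roll":0},{"tx":14,"ty":0,"tz":0,"roll":0},{"tx":0,"ty":0,"tz":25,"roll":0},{"tx":0,"ty":0,"tz":25,"roll":0},{"tx":0,"ty":0,"tz":15,"roll":0},{"tx":0,"ty":0,"tz":0,"roll":0},{"tx":0,"ty":0,"tz":0,"roll":0},{"tx":0,"ty":0,"tz":0,"roll":0}]'
python3 - <<'E'
from h import *
print(T().round(4))
im,d,K,E=snap("wrist"); np.savez("w4.npz",im=im,d=d,K=K,E=E); save("pics/w4.png",cv2.resize(im[130:260,190:320],None,fx=4,fy=4,interpolation=cv2.INTER_CUBIC))
W=cloud(d,K,E)
for v in range(196,216,2): print(v,W[v,256].round(4))
E
```

```text
t: 6.33
tool_pos: [0.5988, -0.2472, 0.1348]
tool_rot: [-0.001, 3.14, -0.002]
contact_force: [0.8, -0.9, 0.0]
opening: 0.0144
grip_force: 58.6
[[-1.000e+00 -6.000e-04  1.700e-03  5.988e-01]
 [-6.000e-04  1.000e+00 -1.000e-03 -2.472e-01]
 [-1.700e-03 -1.000e-03 -1.000e+00  1.348e-01]
 [ 0.000e+00  0.000e+00  0.000e+00  1.000e+00]]
196 [ 0.6007 -0.2465  0.0367]
198 [ 0.6024 -0.2464  0.0364]
200 [ 0.6038 -0.2464  0.0368]
202 [ 0.6071 -0.2464  0.0314]
204 [ 0.5977 -0.2465  0.0662]
206 [ 0.5974 -0.2465  0.0715]
208 [ 0.5976 -0.2465  0.075 ]
210 [ 0.5974 -0.2465  0.0795]
212 [ 0.5972 -0.2465  0.0838]
214 [ 0.5866 -0.2465  0.1179]
```

View pics/w4.png

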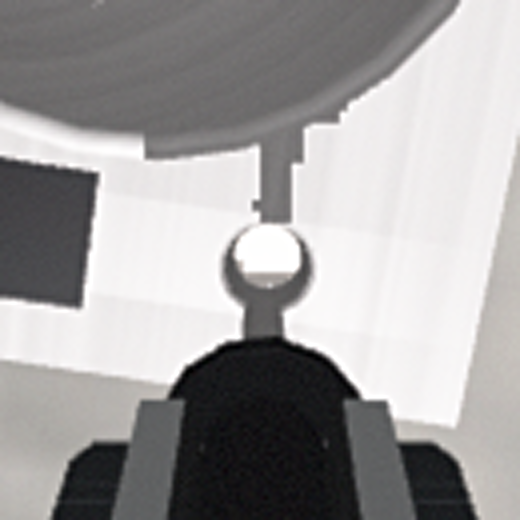

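The pin is 2 mm too far out (0.6010 against 0.5988), while y is within 0.3 mm. I correct x, then descend and press.

```bash
python3 -m handwheel '[{"tx":2,"ty":0,"tz":0,"roll":0},{"tx":0,"ty":0,"tz":12,"roll":0},{"tx":0,"ty":0,"tz":10,"roll":0},{"tx":0,"ty":0,"tz":4,"roll":0},{"tx":0,"ty":0,"tz":0,"roll":0},{"tx":0,"ty":0,"tz":0,"roll":0}]'
python3 -m handwheel '[{"tx":0,"ty":0,"tz":3,"roll":0},{"tx":0,"ty":0,"tz":2,"roll":0},{"tx":0,"ty":0,"tz":0,"roll":0},{"tx":0,"ty":0,"tz":0,"roll":0}]'
```

```text
t: 6.88
tool_pos: [0.5958, -0.2469, 0.1065]
tool_rot: [0.0, -3.14, -0.001]
contact_force: [-0.1, 0.3, -0.9]
opening: 0.0146
grip_force: 58.7
t: 7.22
tool_pos: [0.5966, -0.2473, 0.1031]
tool_rot: [-0.0, 3.141, -0.001]
contact_force: [-0.6, -0.1, 2.7]
opening: 0.0145
grip_force: 58.7
```

```bash
python3 -m handwheel '[{"tx":0,"ty":0,"tz":2,"roll":0},{"tx":0,"ty":0,"tz":0,"roll":0},{"tx":0,"ty":0,"tz":0,"roll":0}]'
python3 -m handwheel '[{"tx":0,"ty":0,"tz":1,"roll":0},{"tx":0,"ty":0,"tz":0,"roll":0},{"tx":0,"ty":0,"tz":0,"roll":0}]'
```

```text
t: 7.47
tool_pos: [0.5967, -0.2473, 0.1014]
tool_rot: [-0.0, 3.14, -0.001]
contact_force: [-1.9, -0.1, 5.5]
opening: 0.0143
grip_force: 59.4
t: 7.72
tool_pos: [0.5969, -0.2474, 0.1013]
tool_rot: [-0.0, 3.14, -0.001]
contact_force: [-2.0, 1.2, 8.0]
opening: 0.0146
grip_force: 59.6
```

The tool stopped at the end of travel with 8 N, tip at 0.033, so the button is fully down. Now I lift and return to above the stand.

```bash
python3 -m handwheel '[{"tx":0,"ty":0,"tz":-20,"roll":0},{"tx":0,"ty":0,"tz":-40,"roll":0},{"tx":0,"ty":0,"tz":-30,"roll":0},{"tx":13,"ty":27,"tz":0,"roll":0},{"tx":14,"ty":29,"tz":0,"roll":0},{"tx":14,"ty":29,"tz":0,"roll":0},{"tx":14,"ty":29,"tz":0,"roll":0},{"tx":14,"ty":29,"tz":0,"roll":0},{"tx":14,"ty":29,"tz":0,"roll":0},{"tx":14,"ty":29,"tz":0,"roll":0},{"tx":12,"ty":29,"tz":0,"roll":0},{"tx":0,"ty":0,"tz":0,"roll":0}]'
python3 -m handwheel '[{"tx":0,"ty":0,"tz":20,"roll":0},{"tx":0,"ty":0,"tz":0,"roll":0},{"tx":0,"ty":0,"tz":0,"roll":0},{"tx":0,"ty":0,"tz":0,"roll":0}]'
python3 - <<'E'
from h import *
print(T().round(4))
im,d,K,E=snap("wrist"); np.savez("w5.npz",im=im,d=d,K=K,E=E); save("pics/w5.png",cv2.resize(im[130:260,190:320],None,fx=4,fy=4,interpolation=cv2.INTER_CUBIC))
W=cloud(d,K,E)
for v in range(190,216,2): print(v,W[v,256].round(4))
fit("w5.npz",(150,350,100,300),.056,.064)
E
```

```text
t: 8.72
tool_pos: [0.4848, -0.0133, 0.1882]
tool_rot: [0.007, -3.14, -0.003]
contact_force: [-0.0, 1.1, -0.8]
opening: 0.0144
grip_force: 58.9
t: 9.05
tool_pos: [0.4871, -0.0176, 0.1693]
tool_rot: [-0.001, -3.141, -0.0]
contact_force: [0.6, 0.7, -0.4]
opening: 0.0147
grip_force: 58.9
[[-1.000e+00  4.000e-04 -7.000e-04  4.871e-01]
 [ 4.000e-04  1.000e+00  0.000e+00 -1.760e-02]
 [ 7.000e-04  0.000e+00 -1.000e+00  1.693e-01]
 [ 0.000e+00  0.000e+00  0.000e+00  1.000e+00]]
190 [ 0.4966 -0.0166  0.0249]
192 [ 0.497  -0.0166  0.0302]
194 [ 0.4971 -0.0166  0.0363]
196 [ 0.4967 -0.0167  0.0437]
198 [ 0.4969 -0.0167  0.0489]
200 [ 0.4965 -0.0167  0.056 ]
202 [ 0.4974 -0.0167  0.0585]
204 [ 0.4856 -0.0168  0.1014]
206 [ 0.4859 -0.0168  0.1049]
208 [ 0.4856 -0.0168  0.11  ]
210 [ 0.4854 -0.0168  0.1147]
212 [ 0.4857 -0.0168  0.1176]
214 [ 0.4751 -0.0168  0.1518]
0.056 0.064 6438 mean [ 0.4834 -0.0156  0.0596] rect [489.1 -16.1] [70.5 70.3] 4.5 circ [488.9 -15.8] 49.1 zmed 0.0596
```

View pics/w5.png

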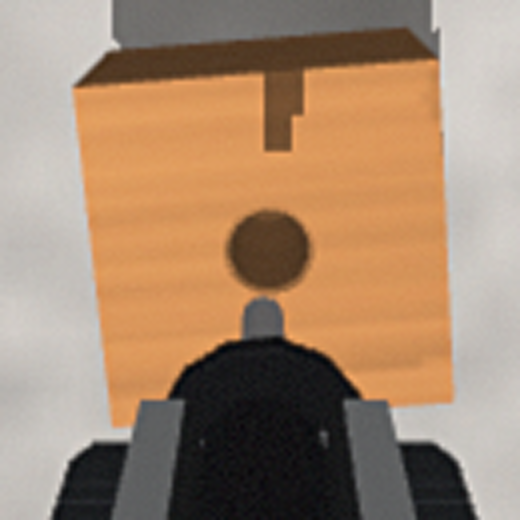

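The hole is centred at crop (268,250) and the pin at (263,318). In world coordinates the pin axis (0.4892, −0.0167) is within 1 mm of the hole (0.489, −0.016). I lower it.

```bash
python3 -m handwheel '[{"tx":0,"ty":0.7,"tz":15,"roll":0},{"tx":0,"ty":0,"tz":15,"roll":0},{"tx":0,"ty":0,"tz":10,"roll":0},{"tx":0,"ty":0,"tz":10,"roll":0},{"tx":0,"ty":0,"tz":10,"roll":0},{"tx":0,"ty":0,"tz":10,"roll":0},{"tx":0,"ty":0,"tz":10,"roll":0},{"tx":0,"ty":0,"tz":0,"roll":0},{"tx":0,"ty":0,"tz":0,"roll":0}]'
python3 -c "from h import *;print(T().round(4))"
```

```text
t: 9.85
tool_pos: [0.4866, -0.0163, 0.0885]
tool_rot: [0.0, -3.14, -0.0]
contact_force: [0.2, -0.1, 0.2]
opening: 0.0145
grip_force: 58.9
[[-1.000e+00 -2.000e-04 -1.600e-03  4.866e-01]
 [-2.000e-04  1.000e+00  3.000e-04 -1.630e-02]
 [ 1.600e-03  3.000e-04 -1.000e+00  8.850e-02]
 [ 0.000e+00  0.000e+00  0.000e+00  1.000e+00]]
```

```bash
python3 -m handwheel '[{"tx":0,"ty":0,"tz":6,"roll":0},{"tx":0,"ty":0,"tz":3,"roll":0},{"tx":0,"ty":0,"tz":0,"roll":0},{"tx":0,"ty":0,"tz":0,"roll":0}]'
```

```text
t: 10.18
tool_pos: [0.4871, -0.0164, 0.0803]
tool_rot: [0.0, -3.142, 0.0]
contact_force: [-0.7, -0.4, -0.1]
opening: 0.0149
grip_force: 58.9
```

```bash
python3 -m handwheel '[{"tx":0,"ty":0,"tz":1.5,"roll":0},{"tx":0,"ty":0,"tz":0,"roll":0},{"tx":0,"ty":0,"tz":0,"roll":0}]'
python3 -m handwheel '[{"tx":0,"ty":0,"tz":0,"roll":0},{"tx":0,"ty":0,"tz":0,"roll":0},{"tx":0,"ty":0,"tz":0,"roll":0},{"tx":0,"ty":0,"tz":0,"roll":0},{"tx":0,"ty":0,"tz":0,"roll":0},{"tx":0,"ty":0,"tz":0,"roll":0},{"tx":0,"ty":0,"tz":0,"roll":0},{"tx":0,"ty":0,"tz":0,"roll":0}]' 50
```

```text
t: 10.43
tool_pos: [0.4872, -0.0164, 0.0789]
tool_rot: [-0.0, 3.141, -0.0]
contact_force: [-0.4, -0.3, -0.5]
opening: 0.0149
grip_force: 58.9
t: 11.1
tool_pos: [0.4871, -0.0164, 0.0788]
tool_rot: [-0.0, 3.142, -0.0]
contact_force: [0.6, 0.2, 0.0]
opening: 0.0503
grip_force: 0.0
```

```bash
python3 -m handwheel '[{"tx":0,"ty":0,"tz":-20,"roll":0},{"tx":0,"ty":0,"tz":-30,"roll":0},{"tx":0,"ty":0,"tz":-40,"roll":0},{"tx":0,"ty":0,"tz":-40,"roll":0},{"tx":0,"ty":0,"tz":-40,"roll":0},{"tx":0,"ty":0,"tz":-30,"roll":0},{"tx":0,"ty":0,"tz":0,"roll":0},{"tx":0,"ty":0,"tz":0,"roll":0}]' 82
python3 - <<'E'
from h import *
im,d,K,E=snap("wrist"); np.savez("w6.npz",im=im,d=d,K=K,E=E); save("pics/w6.png",im)
b=(190,320,150,290)
fit("w6.npz",b,.056,.062);fit("w6.npz",b,.063,.068);fit("w6.npz",b,.115,.13)
E
python3 -m handwheel '[{"tx":-1,"ty":28,"tz":-2,"roll":0},{"tx":-1,"ty":28,"tz":-2,"roll":0},{"tx":-1,"ty":28,"tz":-2,"roll":0},{"tx":-1,"ty":28,"tz":-2,"roll":0},{"tx":-1,"ty":28,"tz":-2,"roll":0},{"tx":-1,"ty":28,"tz":-2,"roll":0},{"tx":-1,"ty":28,"tz":-2,"roll":0},{"tx":-1,"ty":28,"tz":-2,"roll":0},{"tx":0,"ty":25,"tz":0,"roll":0},{"tx":0,"ty":0,"tz":0,"roll":0},{"tx":0,"ty":0,"tz":0,"roll":0},{"tx":0,"ty":0,"tz":0,"roll":0}]'
python3 - <<'E'
from h import *
print(T().round(4),ctrl.get_obs()["q"].round(3))
im,d,K,E=snap("wrist"); np.savez("w7.npz",im=im,d=d,K=K,E=E); save("pics/w7.png",im)
fit("w7.npz",(150,350,100,320),.19,.2)
E
```

```text
t: 11.77
tool_pos: [0.4883, -0.0166, 0.2817]
tool_rot: [-0.0, 3.136, -0.002]
contact_force: [-0.2, 1.3, -0.4]
opening: 0.0818
grip_force: 0.0
0.056 0.062 2151 mean [ 0.5    -0.0158  0.0596] rect [498.  -15.3] [52.7 70.1] 4.0 circ [497.3 -15.6] 43.2 zmed 0.0596
0.063 0.068 236 mean [ 0.4849 -0.0157  0.0647] rect [486.8 -15.7] [26.5 22.6] 89.6 circ [489.  -15.9] 13.7 zmed 0.0646
0.115 0.13 227 mean [ 0.4883 -0.016   0.1211] rect [488.6 -15.9] [15.  15.1] 61.7 circ [488.9 -16. ] 7.9 zmed 0.1214
t: 12.82
tool_pos: [0.4943, 0.232, 0.2926]
tool_rot: [0.0, -3.138, 0.002]
contact_force: [0.4, 0.8, -0.1]
opening: 0.0823
grip_force: 0.0
[[-1.000e+00 -3.000e-04 -3.300e-03  4.943e-01]
 [-3.000e-04  1.000e+00 -1.500e-03  2.320e-01]
 [ 3.300e-03 -1.500e-03 -1.000e+00  2.926e-01]
 [ 0.000e+00  0.000e+00  0.000e+00  1.000e+00]] [ 0.303 -0.163  1.719 -0.     1.589 -1.268]
0.19 0.2 3874 mean [0.5074 0.2347 0.1937] rect [508.5 234.6] [55.1 54.7] 1.5 circ [508.5 234.6] 27.9 zmed 0.1937
```

View pics/w7.png

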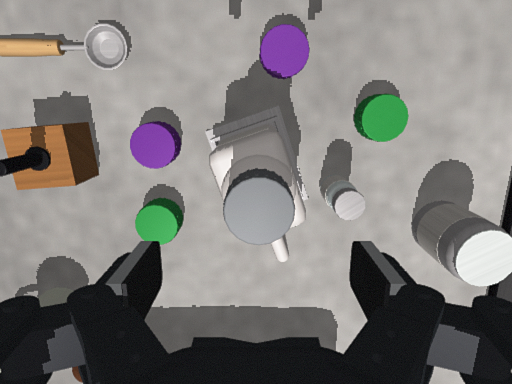

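The stylus is back upright (collar (0.489, −0.016), top at 0.1214). The grey cap is at (258,209), centre (0.5085, 0.2346) with its top at 0.1937. I descend over it.

```bash
python3 -m handwheel '[{"tx":-14,"ty":2.5,"tz":0,"roll":0},{"tx":0,"ty":0,"tz":25,"roll":0},{"tx":0,"ty":0,"tz":25,"roll":0},{"tx":0,"ty":0,"tz":20,"roll":0},{"tx":0,"ty":0,"tz":15,"roll":0},{"tx":0,"ty":0,"tz":15,"roll":0},{"tx":0,"ty":0,"tz":0,"roll":0},{"tx":0,"ty":0,"tz":0,"roll":0},{"tx":0,"ty":0,"tz":0,"roll":0}]'
```

```text
t: 13.62
tool_pos: [0.5096, 0.2346, 0.1958]
tool_rot: [0.001, 3.14, 0.0]
contact_force: [0.4, -0.2, -0.8]
opening: 0.0816
grip_force: 0.0
```

```bash
python3 -m handwheel '[{"tx":1,"ty":0,"tz":15,"roll":0},{"tx":0,"ty":0,"tz":14,"roll":0},{"tx":0,"ty":0,"tz":0,"roll":0},{"tx":0,"ty":0,"tz":0,"roll":0},{"tx":0,"ty":0,"tz":0,"roll":0}]'
python3 -m handwheel '[{"tx":0,"ty":0,"tz":0,"roll":0},{"tx":0,"ty":0,"tz":0,"roll":0},{"tx":0,"ty":0,"tz":0,"roll":0},{"tx":0,"ty":0,"tz":0,"roll":0},{"tx":0,"ty":0,"tz":0,"roll":0},{"tx":0,"ty":0,"tz":0,"roll":0}]' 0 80
```

```text
t: 14.03
tool_pos: [0.5083, 0.2351, 0.1664]
tool_rot: [-0.0, 3.141, 0.0]
contact_force: [0.3, 0.5, 0.3]
opening: 0.0821
grip_force: 0.0
t: 14.53
tool_pos: [0.5086, 0.2351, 0.1673]
tool_rot: [-0.0, 3.14, 0.0]
contact_force: [-1.9, -1.1, 5.9]
opening: 0.0531
grip_force: 82.7
```

```bash
python3 -m handwheel '[{"tx":0,"ty":0,"tz":3,"roll":0},{"tx":0,"ty":0,"tz":3,"roll":0},{"tx":0,"ty":0,"tz":0,"roll":0},{"tx":0,"ty":0,"tz":0,"roll":0},{"tx":0,"ty":0,"tz":0,"roll":0}]'
```

```text
t: 14.95
tool_pos: [0.5087, 0.2352, 0.1622]
tool_rot: [-0.001, 3.14, 0.0]
contact_force: [-4.5, -1.8, 9.7]
opening: 0.0532
grip_force: 83.2
```

```bash
python3 -m handwheel '[{"tx":0,"ty":0,"tz":1.5,"roll":0},{"tx":0,"ty":0,"tz":0,"roll":0},{"tx":0,"ty":0,"tz":0,"roll":0}]'
```

```text
t: 15.2
tool_pos: [0.5087, 0.2352, 0.1611]
tool_rot: [-0.001, 3.14, 0.0]
contact_force: [-5.7, -2.7, 11.3]
opening: 0.0535
grip_force: 83.4
```

```bash
python3 -m handwheel '[{"tx":0,"ty":0,"tz":2,"roll":0},{"tx":0,"ty":0,"tz":0,"roll":0},{"tx":0,"ty":0,"tz":0,"roll":0}]'
```

```text
t: 15.45
tool_pos: [0.5088, 0.2352, 0.1598]
tool_rot: [-0.001, 3.14, -0.0]
contact_force: [-5.5, -2.1, 13.7]
opening: 0.0533
grip_force: 83.8
```

```bash
python3 -m handwheel '[{"tx":0,"ty":0,"tz":1,"roll":0},{"tx":0,"ty":0,"tz":0,"roll":0},{"tx":0,"ty":0,"tz":0,"roll":0}]'
```

```text
t: 15.7
tool_pos: [0.5088, 0.2352, 0.1597]
tool_rot: [-0.001, 3.14, -0.0]
contact_force: [-8.4, -4.3, 17.5]
opening: 0.0532
grip_force: 84.3
```

At the end stop: z no longer changes and the force has risen to 17 N. Now I turn CCW (roll −) by about 72°, relieving the side load slightly.

```bash
python3 -m handwheel '[{"tx":0.5,"ty":0,"tz":0,"roll":0},{"tx":0,"ty":0,"tz":0,"roll":-0.06},{"tx":0,"ty":0,"tz":0,"roll":-0.1},{"tx":0,"ty":0,"tz":0,"roll":-0.1},{"tx":0,"ty":0,"tz":0,"roll":-0.1},{"tx":0,"ty":0,"tz":0,"roll":0}]'
```

```text
t: 16.2
tool_pos: [0.5084, 0.2356, 0.1597]
tool_rot: [-0.568, 3.087, 0.001]
contact_force: [-7.9, -3.6, 17.7]
opening: 0.0532
grip_force: 84.1
```

```bash
python3 -m handwheel '[{"tx":0,"ty":0,"tz":0,"roll":-0.1},{"tx":0,"ty":0,"tz":0,"roll":-0.1},{"tx":0,"ty":0,"tz":0,"roll":-0.1},{"tx":0,"ty":0,"tz":0,"roll":-0.1},{"tx":0,"ty":0,"tz":0,"roll":-0.1},{"tx":0,"ty":0,"tz":0,"roll":-0.1},{"tx":0,"ty":0,"tz":0,"roll":-0.1},{"tx":0,"ty":0,"tz":0,"roll":-0.1},{"tx":0,"ty":0,"tz":0,"roll":-0.08},{"tx":0,"ty":0,"tz":0,"roll":0},{"tx":0,"ty":0,"tz":0,"roll":0}]'
python3 -c "from h import *;print(T().round(4),ctrl.get_obs()['wrist_torque'],ctrl.get_obs()['q'])"
```

```text
t: 17.12
tool_pos: [0.5091, 0.2348, 0.1597]
tool_rot: [-1.825, 2.554, -0.005]
contact_force: [-5.6, -3.5, 15.7]
opening: 0.0534
grip_force: 84.1
[[-3.240e-01 -9.460e-01  3.900e-03  5.091e-01]
 [-9.461e-01  3.240e-01 -8.000e-04  2.348e-01]
 [-5.000e-04 -4.000e-03 -1.000e+00  1.597e-01]
 [ 0.000e+00  0.000e+00  0.000e+00  1.000e+00]] [-0.85431155  0.85372937  0.11852231] [ 3.00382463e-01 -4.75410966e-02  1.83518937e+00 -1.99054317e-03
  1.35043594e+00 -2.51081705e+00]
```

Turned 71° with hardly any torque, so the cap turned along with the gripper. I lift slowly at first.

```bash
python3 -m handwheel '[{"tx":0,"ty":0,"tz":-4,"roll":0},{"tx":0,"ty":0,"tz":-4,"roll":0},{"tx":0,"ty":0,"tz":-4,"roll":0},{"tx":0,"ty":0,"tz":-4,"roll":0},{"tx":0,"ty":0,"tz":0,"roll":0}]'
```

```text
t: 17.53
tool_pos: [0.5088, 0.2347, 0.1719]
tool_rot: [-1.824, 2.555, -0.004]
contact_force: [3.5, -2.5, 2.0]
opening: 0.0531
grip_force: 85.2
```

```bash
python3 -m handwheel '[{"tx":0,"ty":0,"tz":-6,"roll":0},{"tx":0,"ty":0,"tz":-6,"roll":0},{"tx":0,"ty":0,"tz":-8,"roll":0},{"tx":0,"ty":0,"tz":-10,"roll":0},{"tx":0,"ty":0,"tz":-10,"roll":0},{"tx":0,"ty":0,"tz":-10,"roll":0},{"tx":0,"ty":0,"tz":-10,"roll":0},{"tx":0,"ty":0,"tz":-7,"roll":0},{"tx":0,"ty":0,"tz":0,"roll":0},{"tx":0,"ty":0,"tz":0,"roll":0},{"tx":0,"ty":0,"tz":0,"roll":0},{"tx":0,"ty":0,"tz":0,"roll":0}]'
python3 - <<'E'
from h import *
print(T().round(4))
for n in("wrist","scene"):
    im,d,K,E=snap(n); np.savez(n+"9.npz",im=im,d=d,K=K,E=E); save(f"pics/{n}9.png",im)
a=np.load("wrist9.npz")["im"]; s=cv2.resize(np.load("scene9.npz")["im"][60:240,140:400],None,fx=1.5,fy=1.5)
c=np.zeros((384,800,3),np.uint8); c[:288,:384]=cv2.resize(a,(384,288)); c[:270,400:790]=s; save("pics/fin.png",c)
E
```

```text
t: 18.53
tool_pos: [0.5071, 0.235, 0.2374]
tool_rot: [1.825, -2.556, -0.001]
contact_force: [0.1, 0.5, -0.2]
opening: 0.0533
grip_force: 85.7
[[-3.246e-01 -9.458e-01 -1.500e-03  5.071e-01]
 [-9.458e-01  3.246e-01 -4.000e-04  2.350e-01]
 [ 8.000e-04  1.300e-03 -1.000e+00  2.374e-01]
 [ 0.000e+00  0.000e+00  0.000e+00  1.000e+00]]
```

View pics/fin.png

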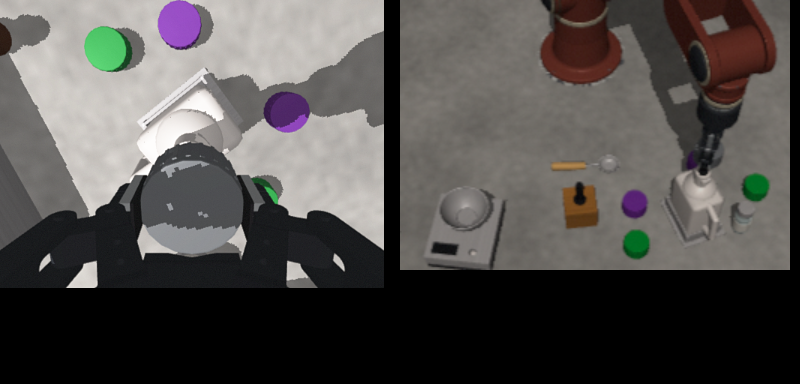

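The left panel shows the cap in the jaws, off the neck. On the right, the jug is open, the stylus is in its stand, and the bowl and other things are in place. One check of the cap's height and level, then I hand in.

```bash
python3 - <<'E'
from h import *
z=np.load("wrist9.npz"); W=cloud(z["d"],z["K"],z["E"])[210:330,190:325].reshape(-1,3)
S=W[(abs(W[:,2]-.265)<.012)&(np.hypot(W[:,0]-.508,W[:,1]-.235)<.022)]
n=np.linalg.svd(S-S.mean(0),full_matrices=False)[2][2]; tilt=np.degrees(np.arccos(abs(n[2])))
print(len(S),S.mean(0).round(4),tilt)
if len(S)>300 and tilt<6 and abs(np.median(S[:,2])-.265)<.01: print(ctrl.finish_job())
E
```

```text
8889 [0.5077 0.2343 0.2636] 0.7902752470513007
the job is handed in; nothing more can be done
None
```

I handed the job in; its verdict wasn't returned. The zero button was pressed to its stop (8 N), the stylus stands upright in its hole again, and the gripper holds the cap level (0.8°) about 48 mm above the open neck, with nothing else seen moved in the last picture.

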